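Add the small portion pan to the nest, handles fanned

ROBOT

A 7-joint arm with a two-finger parallel gripper is mounted at the origin on a cart in front of the work surface, level with it; the furniture and walls round the work are solid. World frame = base frame: x ahead of the robot, y to its left, z up, the work surface at z = 0. Lengths are in m, angles in rad, forces in N, time in s.
With the tool pointing down it reaches from about 0.425 to 0.95 m from the base axis. Payload 16.7 kg.
Tool frame: the origin (TCP) lies at the very end of the fingers, on their centre line; the grasp point (between the pads) lies 19 mm behind it (env.hold_point_z is the distance from the TCP to the grasp point, in m); z points along the fingers, y is the direction in which the jaws open and shut (so a half turn about z gives the same grasp; the last joint's range is limited). The gripper opens to 94 mm and grips with 3 to 60 N. Pads are 16 mm wide; open, the fingers measure 119 mm over their backs; the gripper's body (75 mm by 177 mm) begins 78 mm behind the grasp point.
Start: joints at [-1.458, 0.426, 0.074, 1.606, -0.034, 1.111, -0.067], TCP at [0.175, 0.652, 0.205] pointing down, gripper open.
Joint ranges: [-2.85, 2.85], [-0.5, 2.14], [-1.23, 1.37], [0.21, 2.46], [-1.02, 4.16], [0.16, 2.05], [-2.73, 2.73]. Speed limits (rad/s): [1.89, 1.89, 2.39, 2.39, 3.01, 3.01, 3.01].

INTERFACE

Orientations are given as a 3x3 rotation matrix whose columns are the frame's x, y, z axes.
In Python, from plant import env, eyes, job_done gives the robot as it stands. The module is installed in compiled form; this text tells all that it offers.
- The arm moves only by the tool step_arm, never from a script. Its argument "moves" is a list that holds one entry, the list of rows, each a list of 5 numbers: the opening, from -1 (shut) to 1 (fully open), then the shift along the tool's x, y, z normalised to -1 to 1, where 1 is 8 cm, then the turn about the tool's z normalised to -1 to 1, where 1 is 90 degrees. In form: [[[gripper, dx, dy, dz, yaw], ...]]. A call has 1 to 10 rows; each row is the pose to reach, as a shift and turn from the pose commanded when the call began, along the tool's axes at that moment; what a row does not reach only later rows make up. A row lasts 1/8 s, in which the tool goes at most 62.5 mm and 10.7 degrees, less where a joint would pass 70% of its speed; a pose out of reach is approached as far as the arm can. A call with a number of a shift or a turn outside -1 to 1 is refused whole. A call with a gripper value outside its range is refused whole. The fingers move at their own pace and stop on an object; the grip force is fixed at half the most. Time passes only in rows, so rows that repeat a pose let the fingers close. It gives the time, the measured TCP pose, the force and the opening at its end, in the units of the state.
- env.get_state(): the state, without advancing time (a new reading comes with each control period).
- eyes.grab_frame(name): name is "side" or "top"; returns (picture, depth): 480x640x3 uint8, red, green, blue; 480x640 float32, m along the optical axis (not along the pixel's ray), 0 where there is no reading.
- eyes.calibration(name): a dict with "fx", "fy", "cx", "cy" (pixels), "extrinsics" (4x4, takes a point from world to camera coordinates). Camera axes: x right, y down, z forward; pixel columns grow to the right and rows downward; lengths in m; the calibration is good to about 2 mm. A picture is of the moment at which its call begins. calibration takes no time and is no camera call.
- job_done(): hands the job in, once; it reports no verdict.
The state is a dict: "time_s": time; "joints": joint angles; "joint_vel": joint speeds; "tau": joint torques, N m; "tcp_pos": TCP position; "tool_rot": TCP orientation; "contact_force": force on the tool from outside, world axes, zero at the start; "torque": the same for the moment, N m; "width": finger opening in m.
Only numpy, scipy, OpenCV 4.12 (cv2) and the standard library are available. Lean on these libraries where they do the work, as an engineer would, in place of code of your own. Each camera call takes 0.05 s, during which the arm holds its last target.

TASK

Put the small steel portion pan away: nest it inside the middle pan of the two that already stand one in the other, fully down and level. Carry on the fan of the handles: its handle must point about as far round past the middle pan's handle as that one points past the large pan's, on the side away from the large pan's handle, so that it lies over neither. Leave the nested pair where it stands and do not disturb the other large pan, which is too wide to go in.

Things in the scene. Friction and masses are not known exactly. Their poses are not given: they have to be found in the camera images.
- small_pan: Smallest of four handled steel pans, alone left or right of the nest, 0.13 kg: outside 58 mm across at the rim, 48 at the base, 45 high; wall 3, floor 4. Origin: centre of its underside, z up. Handle along its +x: thin shank, then a black bar grip 15 mm wide (y), 12 high, from 68 to 130 mm out and 45 to 57 mm above the underside.
- small_pan_grip (a point): Where the small pan's black grip is best pinched from above across its 15 mm width: 92 mm along +x and 51 mm up from the small pan's origin. The weight hangs to one side of it, so hold firmly (about 40 N). Here the fingers stay clear of the nest's rims.
- middle_pan: Upper pan of the nested pair, loose in the large one: outside 84 mm across at the rim, 74 at the base, 45 high; inside 78 at the mouth, 68 at the floor, floor 4 thick: the small pan seats 4 mm above this origin (centre of its underside, 4 mm over the table). Handle along +x, grip 68 to 140 mm out, 45 to 57 up, 50 to 65 degrees anticlockwise (from above) of the large pan's.
- large_pan: Lower pan of the nested pair, 0.6 kg, on the table: outside 112 mm across at the rim, 100 at the base, 45 high; wall 3, floor 4. Origin: centre of its underside. Handle along +x, black grip 15 mm wide, 68 to 140 mm out, 45 to 57 mm up.
- other_pan: Bystander: another large pan, just like the nest's large one (112 mm across, handle along +x to 140 mm), empty and alone on the other side of the nest from the small pan. Not to be used or disturbed. Origin: centre of its underside.

How it is judged:
At the end, for the whole second after the job is handed in: Small pan in the middle pan: centres within 14 mm, under 8 mm up, level to 6 deg, at rest, handle 30 to 90 deg anticlockwise past the middle pan's. Middle still seated level in the large (16 mm, under 8 mm up), handles over 30 deg apart; large pan level on the table, moved under 40 mm (horizontal distance between small_pan and middle_pan below 0.014 m and z of small_pan in the frame of middle_pan below 0.008 m and angle between each of small_pan, middle_pan, large_pan's own z axis and vertical below 0.1 rad and angle between the x axis of small_pan and the x axis of middle_pan, either way round above 0.5 rad and y of small_pan_grip in the frame of middle_pan above 0.035 m and x of small_pan_grip in the frame of middle_pan above -0.005 m and horizontal distance between middle_pan and large_pan below 0.016 m and z of middle_pan in the frame of large_pan below 0.008 m and angle between the x axis of middle_pan and the x axis of large_pan, either way round above 0.5 rad and height (world z) of large_pan below 0.01 m and distance of large_pan from where it was at the start of the episode below 0.04 m and linear speed of small_pan below 0.02 m/s); the robot touches nothing.
It fails at once if the other large pan was disturbed (moved more than 30 mm) (distance of other_pan from where it was at the start of the episode above 0.03 m).
It also fails if it takes over 38 s, if anything falls off the work surface, if the arm or the gripper's body presses on something with over 40 N, if the wrist force passes 120 N, or if a joint passes its speed limit or range.

## Working session

There is one attempt and no reset: what is moved stays moved. The work goes in short steps, Python scripts to look and compute and a tool call to move; the robot and the scene stay as the last step left them, time stands still between calls to the robot, and variables do not carry over. Pictures are saved under pics/ and viewed, and the job is handed in when it is done.

Besides the shell and the picture viewer there is one more tool, called in YAML: its name, and indented under it one key for each argument. step_arm: Moves the arm, as the interface text tells. Scaled input: -1 to 1 covers 8 cm each way for a shift and 90 degrees each way for a turn. Its arguments: {"type":"object","properties":{"moves":{"type":"array"}},"required":["moves"]}

```bash
mkdir -p pics
python3 - <<'E'
from plant import env, eyes
import cv2, numpy as np
for n in ("top","side"):
    p,d=eyes.grab_frame(n); cv2.imwrite(f"pics/{n}0.png",p[:,:,::-1]); np.savez(f"{n}0.npz",p=p,d=d)
    c=eyes.calibration(n); print(n,c["fx"],c["fy"],c["cx"],c["cy"]); print(np.round(c["extrinsics"],3))
s=env.get_state(); print(s["time_s"],s["tcp_pos"],np.round(s["tool_rot"],3),s["width"],env.hold_point_z)
E
```

```text
top 454.073087760227 454.073087760227 322.62937868705023 233.52509621003247
[[ 0.018 -1.    -0.001 -0.026]
 [-0.984 -0.018 -0.179  0.497]
 [ 0.179  0.004 -0.984  0.97 ]
 [ 0.     0.     0.     1.   ]]
side 618.874343236366 618.874343236366 317.8714672783294 247.39244380687884
[[ 0.919 -0.394  0.008 -0.497]
 [-0.127 -0.314 -0.941  0.125]
 [ 0.374  0.864 -0.338  1.582]
 [ 0.     0.     0.     1.   ]]
0.1 [0.17464243 0.65160385 0.20484747] [[-0.966  0.259 -0.   ]
 [ 0.259  0.966 -0.001]
 [-0.    -0.001 -1.   ]] 0.09391570683147317 0.0188
```

View pics/top0.png

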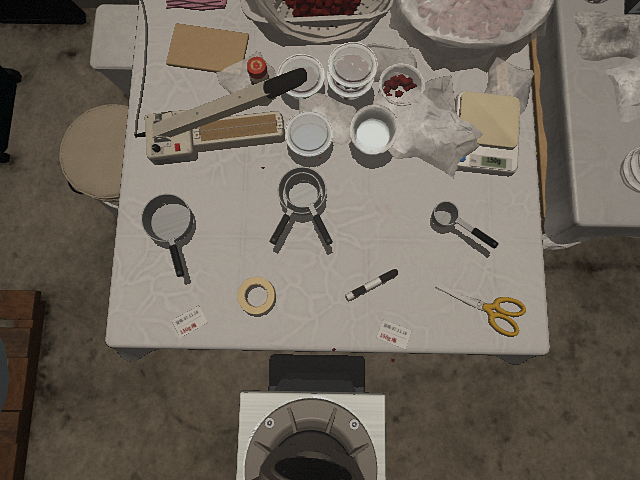

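View pics/side0.png

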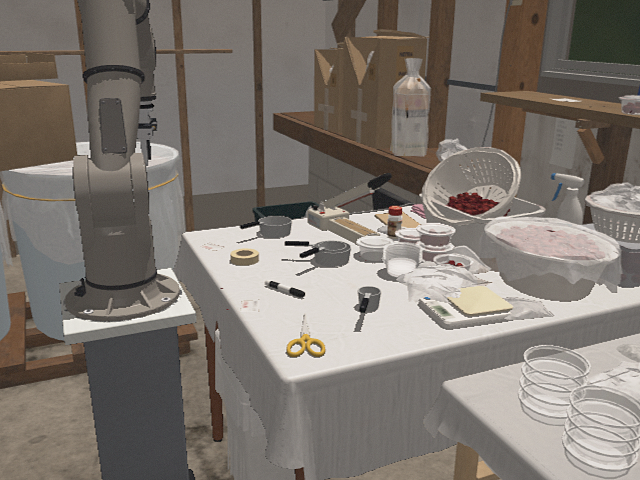

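The top view shows the other pan at (168,218), the nest at (303,190) with handle ends at (277,240) and (326,240), and the small pan at (444,214) with its grip near (487,239). Anticlockwise of the left handle is the right one, so that one belongs to the middle pan. Next I measure these.

```bash
cat > h.py <<'E'
import numpy as np, cv2
from plant import env, eyes
def ray(n,u,v,z):
    c=eyes.calibration(n);E=np.array(c["extrinsics"]);R=E[:3,:3];t=E[:3,3]
    o=-R.T@t; d=R.T@np.array([(u-c["cx"])/c["fx"],(v-c["cy"])/c["fy"],1.])
    return o+d*(z-o[2])/d[2]
def cloud(n,d):
    c=eyes.calibration(n);E=np.array(c["extrinsics"]);R=E[:3,:3];t=E[:3,3]
    v,u=np.mgrid[:480,:640]
    P=np.stack([(u-c["cx"])/c["fx"]*d,(v-c["cy"])/c["fy"]*d,d],-1)
    return (P-t)@R
def grips(p,boxes,n="top",z=.057):
    g=p.max(2)
    for (x0,y0,x1,y1) in boxes:
        m=(g[y0:y1,x0:x1]<60).astype(np.uint8)
        k,l,st,ce=cv2.connectedComponentsWithStats(m)
        for i in range(1,k):
            if st[i,4]<25: continue
            q=np.argwhere(l==i)[:,::-1]+[x0,y0]
            W=np.array([ray(n,u,v,z)[:2] for u,v in q])
            c=W.mean(0); w,V=np.linalg.eigh(np.cov((W-c).T)); a=V[:,1]
            s=(W-c)@a; b=(W-c)@V[:,0]
            print("dark",st[i],"c",np.round(c,4),"dir",np.round(a,3),"deg",round(np.degrees(np.arctan2(a[1],a[0])),1),"ext",np.round([s.min(),s.max(),np.ptp(b)],4))
E
python3 - <<'E'
from h import *
f=np.load("top0.npz");p,d=f["p"],f["d"]
cr=[cv2.resize(p[y:y+100,x:x+130],None,fx=6,fy=6,interpolation=cv2.INTER_NEAREST) for x,y in((245,155),(400,180))]
for i,c in enumerate(cr): cv2.imwrite(f"pics/c{i}.png",c[:,:,::-1])
grips(p,[(262,200,345,255),(450,215,505,255),(165,235,195,290)])
P=cloud("top",d)
for nm,(x0,y0,x1,y1) in dict(nest=(265,160,345,250),small=(425,195,505,260)).items():
    Q=P[y0:y1,x0:x1].reshape(-1,3);Z=Q[:,2]
    print(nm,np.histogram(Z,bins=np.arange(-.01,.08,.006)))
E
```

```text
dark [52  0  7  8 27] c [ 0.5645 -0.003 ] dir [-0.757  0.653] deg 139.2 ext [-0.0096  0.0098  0.0085]
dark [ 25   2  25  14 108] c [0.5493 0.0375] dir [0.27  0.963] deg 74.3 ext [-0.0286  0.028   0.0234]
dark [ 51   9  19  37 222] c [ 0.5073 -0.0146] dir [-0.909 -0.417] deg -155.4 ext [-0.038   0.0391  0.0315]
dark [  8  14  20  31 213] c [0.5042 0.0783] dir [-0.901  0.433] deg 154.3 ext [-0.0351  0.0356  0.0161]
dark [ 21  13  27  20 202] c [ 0.4929 -0.3727] dir [0.57  0.822] deg 55.3 ext [-0.0311  0.0302  0.0165]
dark [ 9  0 13  7 36] c [0.4803 0.2973] dir [-0.487  0.873] deg 119.1 ext [-0.0142  0.0147  0.0072]
dark [  1   9  19  33 245] c [0.4314 0.302 ] dir [-0.937 -0.348] deg -159.6 ext [-0.0345  0.037   0.0228]
nest (array([  30, 3552, 1694,  398,   91,  111,  121,  124,  163,  293,  213,
        321,   56,    0]), array([-0.01 , -0.004,  0.002,  0.008,  0.014,  0.02 ,  0.026,  0.032,
        0.038,  0.044,  0.05 ,  0.056,  0.062,  0.068,  0.074]))
small (array([  29, 3141, 1357,   36,   40,   36,   45,   39,   70,  122,  151,
        115,    0,    0]), array([-0.01 , -0.004,  0.002,  0.008,  0.014,  0.02 ,  0.026,  0.032,
        0.038,  0.044,  0.05 ,  0.056,  0.062,  0.068,  0.074]))
```

```bash
ls pics
```

```text
c0.png
c1.png
side0.png
top0.png
```

View pics/c0.png

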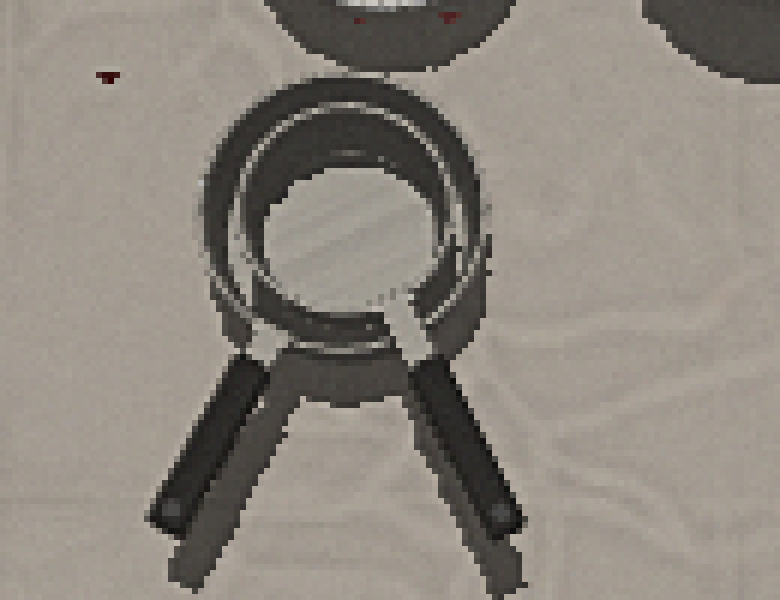

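View pics/c1.png

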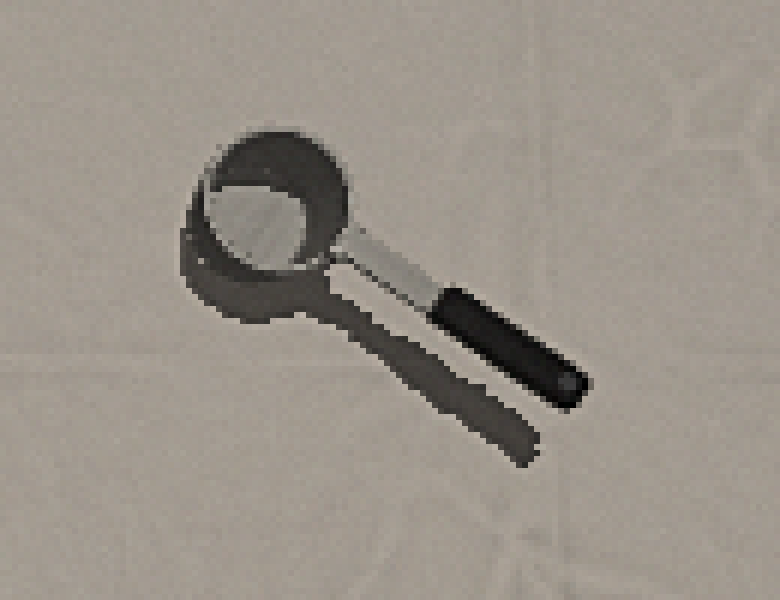

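Run:
```python
from h import *
f=np.load("top0.npz");p,d=f["p"],f["d"]
g=p.max(2)
def grip(box,z,mid):
    x0,y0,x1,y1=box
    m=(g[y0:y1,x0:x1]<50).astype(np.uint8)
    m=cv2.morphologyEx(m,cv2.MORPH_OPEN,np.ones((3,3),np.uint8))
    k,l,st,ce=cv2.connectedComponentsWithStats(m); i=1+np.argmax(st[1:,4])
    q=np.argwhere(l==i)[:,::-1]+[x0,y0]
    W=np.array([ray("top",u,v,z)[:2] for u,v in q]);W=W.astype(np.float32)
    (c,wh,an)=cv2.minAreaRect(W*1000); c=np.array(c)/1000
    w,V=np.linalg.eigh(np.cov((W-W.mean(0)).T));a=V[:,1]
    return c,W.mean(0),a,wh,len(q)
P=cloud("top",d)
def circ(box,zlo,zhi,c0,rlo,rhi,r):
    from scipy.optimize import least_squares
    x0,y0,x1,y1=box;Q=P[y0:y1,x0:x1].reshape(-1,3)
    rr=np.hypot(*(Q[:,:2]-c0).T)
    Q=Q[(Q[:,2]>zlo)&(Q[:,2]<zhi)&(rr>rlo)&(rr<rhi)]
    s=least_squares(lambda t:np.hypot(Q[:,0]-t[0],Q[:,1]-t[1])-t[2],[*c0,r],loss="soft_l1",f_scale=.002)
    return s.x,len(Q),np.median(Q[:,2])
for nm,box,z,mid in (("large",(265,205,295,250),.057,.104),("middle",(310,210,340,250),.061,.104),("small",(465,225,505,255),.057,.099)):
    c,m,a,wh,n=grip(box,z,mid)
    print(nm,"rect c",c.round(4),"mean",m.round(4),"dir",a.round(3),"wh",np.round(wh,1),n)
    for s in(1,-1): print("   origin",(c-s*mid*a).round(4),"deg",np.degrees(np.arctan2(*(s*a)[::-1])).round(1))
for b,c0,args in(((425,195,470,235),(.525,-.29),(.02,.035,.028)),((270,160,335,220),(.585,.02),(.03,.048,.041)),((270,160,335,220),(.585,.02),(.048,.062,.055))):
    c0=ray("top",*( (444,212) if b[0]==425 else (303,190)),.047)[:2]
    print(c0,circ(b,.040,.056,c0,*args))
```

```text
large rect c [0.5046 0.0785] mean [0.5068 0.077 ] dir [-0.91   0.416] wh [14.4 69.7] 180
   origin [0.5992 0.0353] deg 155.4
   origin [0.41   0.1217] deg -24.6
middle rect c [ 0.5098 -0.0127] mean [ 0.5097 -0.0132] dir [-0.9   -0.436] wh [59.1 14.8] 163
   origin [0.6034 0.0327] deg -154.1
   origin [ 0.4162 -0.0581] deg 25.9
small rect c [ 0.4928 -0.3729] mean [ 0.4937 -0.3711] dir [0.606 0.796] wh [60.8 16.1] 184
   origin [ 0.4329 -0.4517] deg 52.7
   origin [ 0.5528 -0.2942] deg -127.3
[ 0.55140768 -0.28873678] (array([ 0.5499146 , -0.29316108,  0.02700986]), 137, np.float64(0.0449711660863513))
[0.59684926 0.0296063 ] (array([0.59675107, 0.03158359, 0.04004932]), 235, np.float64(0.048638818560116114))
[0.59684926 0.0296063 ] (array([0.59720811, 0.03307352, 0.05423584]), 276, np.float64(0.04515519362914211))
```

Fits: the middle pan's centre is at about (0.597, 0.032) with its handle at -153°, and the large pan's handle is at +155°, 51° apart as stated. The small pan's handle is at -127°, with its grip point at about (0.497, -0.367). Target heading for the small handle is about -101°. I move over in diagonal steps that keep inside the reach ring.

step_arm:
  moves:
    - [[1, -0.5, -0.5, 0, 0], [1, -1, -1, 0, 0], [1, -1, -1, 0, 0]]

```text
time_s: 0.48
tcp_pos: [0.2343, 0.5505, 0.2057]
tool_rot: [[-0.965, 0.264, 0.001], [0.264, 0.965, -0.001], [-0.001, -0.001, -1.0]]
contact_force: [-0.9, 0.7, -0.1]
width: 0.0941
```

step_arm:
  moves:
    - [[1, -0.5, -0.5, 0, 0], [1, -1, -1, 0, 0], [1, -1, -1, 0, 0]]

```text
time_s: 0.85
tcp_pos: [0.29, 0.4531, 0.2056]
tool_rot: [[-0.965, 0.263, 0.0], [0.263, 0.965, -0.001], [-0.0, -0.0, -1.0]]
contact_force: [-0.6, -0.5, 0.2]
width: 0.094
```

step_arm:
  moves:
    - [[1, -0.5, -0.5, 0, 0], [1, -1, -1, 0, 0], [1, -1, -1, 0, 0]]

```text
time_s: 1.23
tcp_pos: [0.346, 0.3557, 0.2056]
tool_rot: [[-0.965, 0.263, 0.0], [0.263, 0.965, -0.0], [-0.0, -0.0, -1.0]]
contact_force: [-0.1, 0.6, 0.8]
width: 0.094
```

step_arm:
  moves:
    - [[1, -0.5, -0.5, 0, 0], [1, -1, -1, 0, 0], [1, -1, -1, 0, 0]]

```text
time_s: 1.6
tcp_pos: [0.4024, 0.2582, 0.2056]
tool_rot: [[-0.965, 0.262, 0.0], [0.262, 0.965, -0.0], [-0.0, -0.0, -1.0]]
contact_force: [-0.0, -0.2, 0.0]
width: 0.0941
```

step_arm:
  moves:
    - [[1, -0.5, -0.5, 0, 0], [1, -1, -1, 0, 0], [1, -1, -1, 0, 0]]

```text
time_s: 1.98
tcp_pos: [0.459, 0.1606, 0.2055]
tool_rot: [[-0.965, 0.262, 0.0], [0.262, 0.965, -0.001], [-0.001, -0.0, -1.0]]
contact_force: [-0.1, 0.4, -0.1]
width: 0.0942
```

step_arm:
  moves:
    - [[1, -0.5, -0.5, 0, 0], [1, -1, -1, 0, 0], [1, -1, -1, 0, 0]]

```text
time_s: 2.35
tcp_pos: [0.5156, 0.0628, 0.2054]
tool_rot: [[-0.965, 0.262, 0.0], [0.262, 0.965, -0.001], [-0.001, -0.001, -1.0]]
contact_force: [-0.2, 0.5, 0.6]
width: 0.0941
```

Working exactly as planned. Now further, then mostly along tool -y.

step_arm:
  moves:
    - [[1, -0.5, -0.5, 0, 0], [1, -1, -1, 0, 0], [1, -1, -1, 0, 0]]

```text
time_s: 2.72
tcp_pos: [0.5721, -0.0351, 0.2051]
tool_rot: [[-0.965, 0.261, -0.0], [0.261, 0.965, -0.001], [-0.0, -0.001, -1.0]]
contact_force: [-0.8, 0.9, -0.5]
width: 0.0941
```

step_arm:
  moves:
    - [[1, 0, -0.5, 0, 0], [1, 0, -1, 0, 0], [1, 0, -1, 0, 0]]

```text
time_s: 3.1
tcp_pos: [0.5496, -0.1112, 0.2054]
tool_rot: [[-0.966, 0.26, -0.0], [0.26, 0.966, 0.0], [0.0, 0.0, -1.0]]
contact_force: [0.4, 0.0, -0.0]
width: 0.0943
```

step_arm:
  moves:
    - [[1, 0, -0.5, 0, 0], [1, 0, -1, 0, 0], [1, 0, -1, 0, 0]]

```text
time_s: 3.48
tcp_pos: [0.5293, -0.1883, 0.2055]
tool_rot: [[-0.966, 0.26, -0.0], [0.26, 0.966, 0.0], [0.0, 0.0, -1.0]]
contact_force: [0.6, 1.0, -0.4]
width: 0.094
```

step_arm:
  moves:
    - [[1, 0, -0.5, 0, 0], [1, 0, -1, 0, 0.1], [1, 0, -1, 0, 0.2], [1, 0, -1, 0, 0.3]]

```text
time_s: 3.98
tcp_pos: [0.51, -0.263, 0.2051]
tool_rot: [[-0.741, 0.671, -0.0], [0.671, 0.741, 0.001], [0.001, 0.001, -1.0]]
contact_force: [-0.5, -0.3, 0.2]
width: 0.0941
```

Run:
```python
from h import *
s=env.get_state(); print(s["time_s"],s["tcp_pos"],np.round(s["tool_rot"],3),np.round(s["joints"],2))
y=s["tool_rot"][:,1]; print(np.degrees(np.arctan2(y[1],y[0])))
```

```text
3.975 [ 0.50995187 -0.26302269  0.20512073] [[-0.741  0.671 -0.   ]
 [ 0.671  0.741  0.001]
 [ 0.001  0.001 -1.   ]] [-0.22  0.32  0.73  1.87 -0.25  1.05  1.44]
47.83704500986559
```

step_arm:
  moves:
    - [[1, -0.4, -0.5, 0, 0.11], [1, -0.73, -1, 0, 0.23], [1, -0.73, -1, 0.2, 0.34], [1, -0.73, -1, 0.5, 0.46], [1, -0.73, -1, 0.7, 0.58], [1, -0.73, -1, 0.8, 0.7], [1, -0.73, -1, 0.8, 0.82], [1, -0.73, -1, 0.8, 0.94], [1, -0.73, -1, 0.8, 0.94]]

```text
time_s: 5.1
tcp_pos: [0.5003, -0.3615, 0.1405]
tool_rot: [[0.593, 0.805, -0.001], [0.805, -0.593, 0.001], [-0.0, -0.002, -1.0]]
contact_force: [-0.1, 0.3, -0.2]
width: 0.0942
```

Run:
```python
from h import *
p,d=eyes.grab_frame("top"); cv2.imwrite("pics/t1.png",p[:,:,::-1])
s=env.get_state(); print(s["time_s"],s["tcp_pos"],np.round(s["joints"],2))
R=np.array(s["tool_rot"]);y=R[:,1]; print(np.degrees(np.arctan2(y[1],y[0])))
print(R.T@(np.array([.497,-.367,.032])-s["tcp_pos"])/.08)
p,d=eyes.grab_frame("side"); cv2.imwrite("pics/s1.png",cv2.resize(p[200:360,280:480],None,fx=4,fy=3.75)[:,:,::-1])
```

```text
5.15 [ 0.49990528 -0.3619978   0.14074743] [-0.2   0.62  1.04  1.84 -0.62  1.05  0.45]
-36.236475197595844
[-0.0718728   0.00927685  1.35933433]
```

View pics/t1.png

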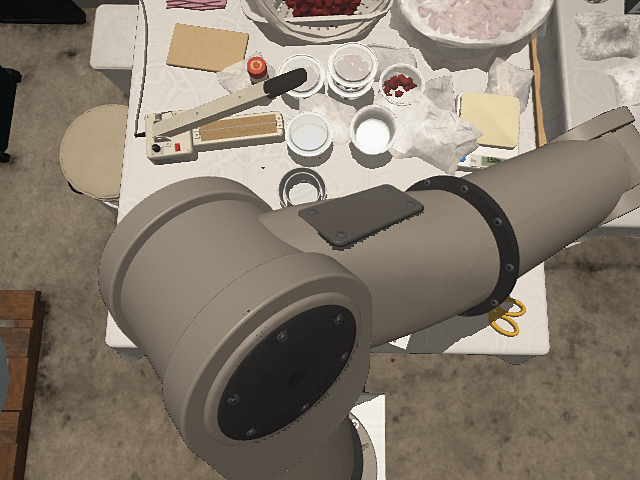

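View pics/s1.png

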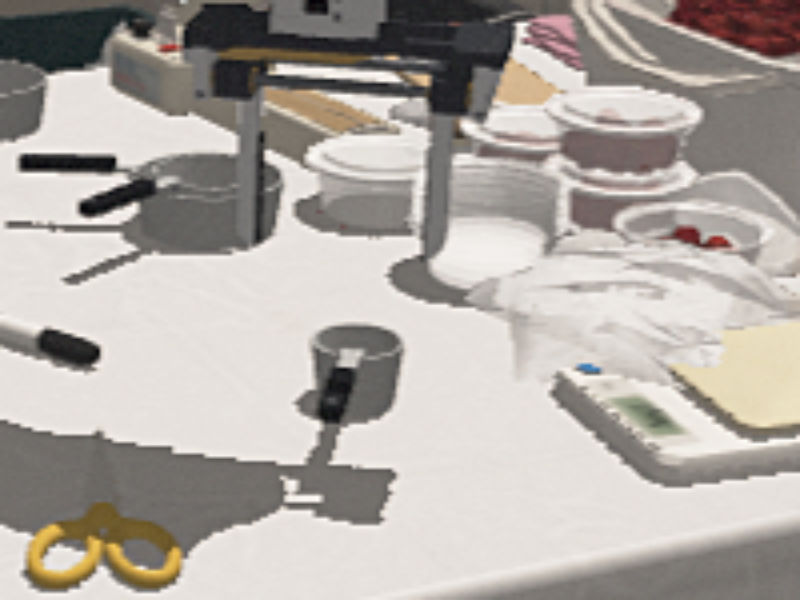

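Run:
```python
from h import *
print("side ray at grip centre", ray("side",280+338/4,200+392/3.75,.053))
```

```text
side ray at grip centre [ 0.49379029 -0.37930205  0.053     ]
```

step_arm:
  moves:
    - [[0.4, -0.04, 0.01, 0.3, 0.01], [0, -0.07, 0.01, 0.6, 0.01], [0, -0.07, 0.01, 0.6, 0.01]]

```text
time_s: 5.58
tcp_pos: [0.4947, -0.3684, 0.0915]
tool_rot: [[0.608, 0.794, -0.002], [0.794, -0.608, 0.002], [-0.0, -0.003, -1.0]]
contact_force: [-0.3, -0.6, 1.0]
width: 0.0675
```

step_arm:
  moves:
    - [[0, 0.03, 0, 0.4, 0], [0, 0.03, 0, 0.72, 0], [0, 0.03, 0, 0.72, 0], [-1, 0.03, 0, 0.72, 0], [-1, 0.03, 0, 0.72, 0], [-1, 0.03, 0, 0.72, 0], [-1, 0.03, 0, 0.72, 0]]

```text
time_s: 6.45
tcp_pos: [0.4973, -0.3674, 0.0362]
tool_rot: [[0.609, 0.793, 0.0], [0.793, -0.609, -0.0], [0.0, 0.0, -1.0]]
contact_force: [-0.1, 0.0, 0.3]
width: 0.015
```

Run:
```python
from h import *
p,d=eyes.grab_frame("side"); cv2.imwrite("pics/s2.png",cv2.resize(p[200:360,280:480],None,fx=4,fy=3.75)[:,:,::-1])
s=env.get_state(); print(s["time_s"],s["tcp_pos"],np.round(s["joints"],2),s["width"],s["contact_force"],s["torque"])
```

```text
6.5 [ 0.49729711 -0.36745553  0.03621255] [-0.11  0.74  0.91  1.9  -0.75  0.89  0.53] 0.014515498862807879 [-0.13106637 -0.11045467  1.05363402] [-0.16934183  0.06206872 -0.03145105]
```

View pics/s2.png

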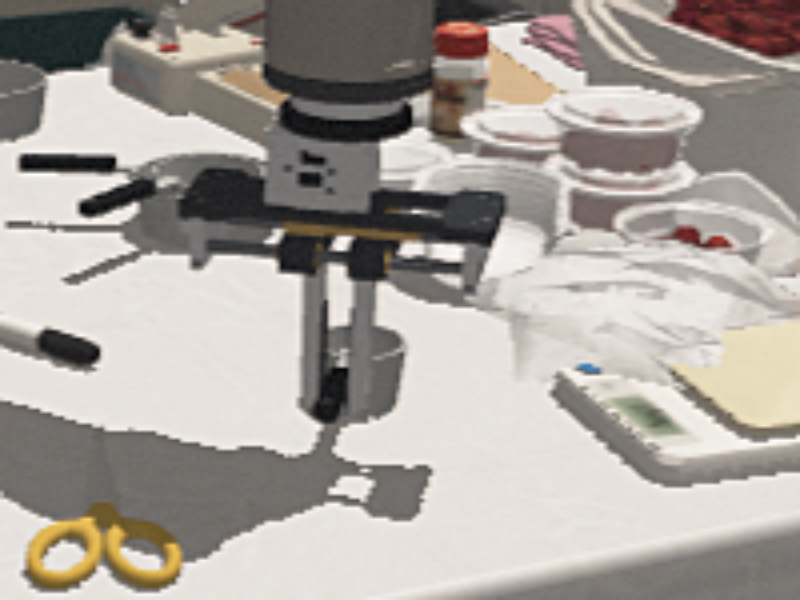

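Fingers are at 15 mm on the grip. I lift slowly and check for sag.

step_arm:
  moves:
    - [[-1, 0, 0, -0.1, 0], [-1, 0, 0, -0.3, 0], [-1, 0, 0, -0.6, 0], [-1, 0, 0, -0.9, 0], [-1, 0, 0, -1, 0], [-1, 0, 0, -1, 0]]

```text
time_s: 7.25
tcp_pos: [0.4975, -0.3673, 0.1166]
tool_rot: [[0.609, 0.794, 0.001], [0.794, -0.609, -0.0], [0.001, 0.001, -1.0]]
contact_force: [0.6, 0.1, -2.3]
width: 0.0145
```

Run:
```python
from h import *
p,d=eyes.grab_frame("side"); cv2.imwrite("pics/s3.png",cv2.resize(p[200:360,280:480],None,fx=4,fy=3.75)[:,:,::-1]); np.savez("s3.npz",p=p,d=d)
s=env.get_state(); print(s["time_s"],s["tcp_pos"],np.round(s["joints"],2),s["width"],s["contact_force"],s["torque"])
```

```text
7.3 [ 0.49723035 -0.36706234  0.11587293] [-0.18  0.65  1.01  1.86 -0.65  1.01  0.46] 0.014562948335715536 [ 0.37461239 -0.36259562 -1.95949949] [-0.18496659  0.18295475 -0.01653148]
```

View pics/s3.png

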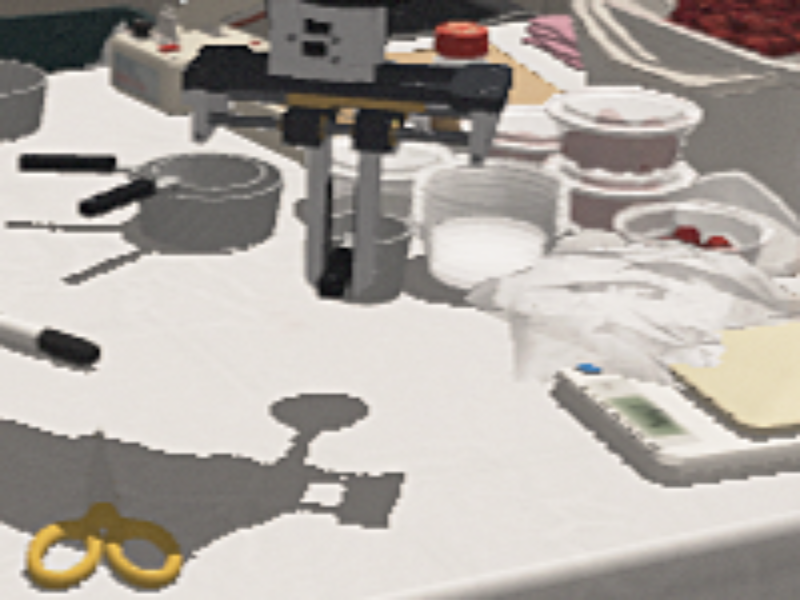

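The pan hangs essentially level. Carrying it over to the nest, with the turn in the last leg.

step_arm:
  moves:
    - [[-1, 0.15, -0.06, -0.1, 0], [-1, 0.4, -0.16, -0.1, 0], [-1, 0.7, -0.28, -0.1, 0], [-1, 0.92, -0.38, -0.1, 0]]

```text
time_s: 7.8
tcp_pos: [0.5182, -0.2884, 0.1236]
tool_rot: [[0.608, 0.794, -0.001], [0.794, -0.608, 0.001], [-0.0, -0.001, -1.0]]
contact_force: [-0.5, 0.6, -0.2]
width: 0.0146
```

step_arm:
  moves:
    - [[-1, 0.3, -0.12, 0, 0], [-1, 0.6, -0.24, 0, 0], [-1, 0.92, -0.38, 0, 0]]

```text
time_s: 8.18
tcp_pos: [0.5386, -0.2119, 0.1238]
tool_rot: [[0.609, 0.793, -0.001], [0.793, -0.609, 0.0], [-0.0, -0.001, -1.0]]
contact_force: [1.2, 0.2, -1.7]
width: 0.0146
```

step_arm:
  moves:
    - [[-1, 0.3, -0.12, 0, -0.04], [-1, 0.55, -0.24, 0, -0.1], [-1, 0.78, -0.33, 0, -0.16], [-1, 0.92, -0.38, 0, -0.22], [-1, 0.92, -0.38, 0, -0.29], [-1, 0.92, -0.38, 0, -0.29]]

```text
time_s: 8.93
tcp_pos: [0.5591, -0.1358, 0.1239]
tool_rot: [[0.198, 0.98, -0.0], [0.98, -0.198, 0.001], [0.0, -0.0, -1.0]]
contact_force: [-0.4, -0.3, -1.7]
width: 0.0148
```

Run:
```python
from h import *
s=env.get_state(); print(s["time_s"],s["tcp_pos"],np.round(s["joints"],2),s["width"],s["contact_force"],s["torque"])
R=np.array(s["tool_rot"]);x=R[:,0];print(np.degrees(np.arctan2(x[1],x[0])))
t=np.array([.597,.032])-R[:2,0]*.0915+R[:2,1]*.0015
print(t,R.T@(np.r_[t,s["tcp_pos"][2]]-s["tcp_pos"])/.08)
```

```text
8.925 [ 0.55911708 -0.13581018  0.12390475] [-0.6   0.54  0.98  1.95 -0.55  0.95  0.45] 0.014771610937656245 [-0.40155706 -0.25541732 -1.74630555] [-0.25199065  0.10685086 -0.02638986]
78.60719954963201
[ 0.58039607 -0.05799338] [1.00608531e+00 6.86030126e-02 4.42507542e-04]
```

step_arm:
  moves:
    - [[-1, 0.3, 0.02, 0, 0], [-1, 0.6, 0.04, 0, 0], [-1, 0.85, 0.06, 0, 0], [-1, 1, 0.07, 0, 0], [-1, 1, 0.07, 0, 0]]

```text
time_s: 9.55
tcp_pos: [0.5807, -0.0587, 0.1238]
tool_rot: [[0.197, 0.98, -0.0], [0.98, -0.197, -0.0], [-0.0, -0.0, -1.0]]
contact_force: [0.2, -0.8, -1.0]
width: 0.0148
```

Run:
```python
from h import *
for n in("top","side"):
    p,d=eyes.grab_frame(n); x,y=(230,140) if n=="top" else (280,200); cv2.imwrite(f"pics/{n}4.png",cv2.resize(p[y:y+120,x:x+160],None,fx=5,fy=5,interpolation=2)[:,:,::-1]); np.savez(n+"4.npz",p=p,d=d)
s=env.get_state(); print(s["time_s"],s["tcp_pos"],s["width"],s["contact_force"],s["torque"])
```

```text
9.65 [ 0.58029598 -0.06005151  0.12392435] 0.014486115802499191 [-0.70612883 -0.2670203  -0.50216248] [-0.16222275  0.10488204 -0.00511251]
```

View pics/top4.png

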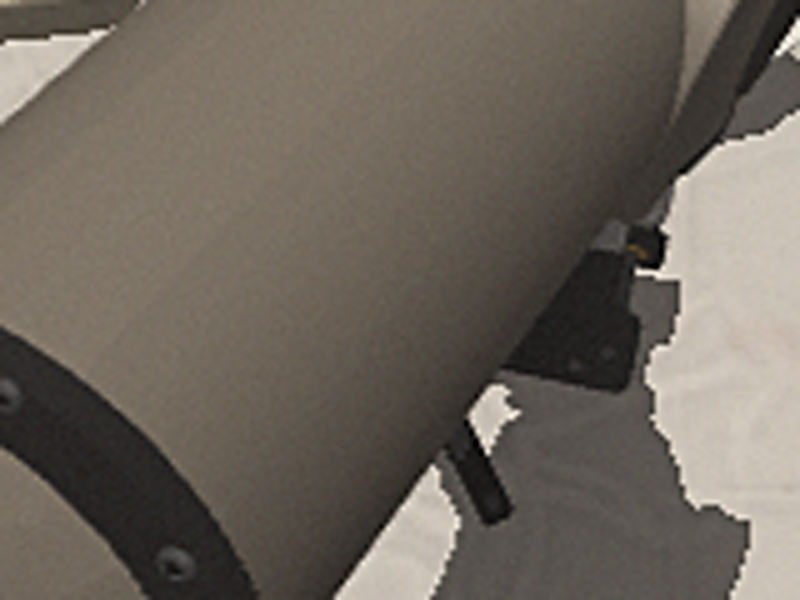

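View pics/side4.png

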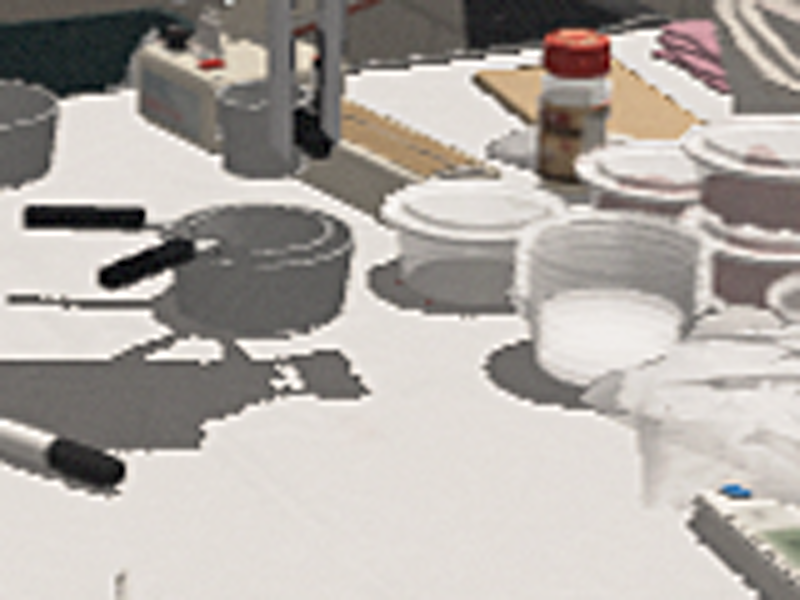

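Run:
```python
from h import *
c=eyes.calibration("side");E=np.array(c["extrinsics"])
im=np.load("side4.npz")["p"][200:320,280:440]; im=cv2.resize(im,None,fx=5,fy=5,interpolation=2)
def draw(o,r,col):
    a=np.linspace(0,2*np.pi,60);X=np.stack([o[0]+r*np.cos(a),o[1]+r*np.sin(a),o[2]+0*a],1)
    q=X@E[:3,:3].T+E[:3,3];u=(c["fx"]*q[:,0]/q[:,2]+c["cx"]-280+.5)*5;v=(c["fy"]*q[:,1]/q[:,2]+c["cy"]-200+.5)*5
    cv2.polylines(im,[np.stack([u,v],1).astype(np.int32)],True,col,1)
draw((.597,.032,.049),.042,(255,0,0)); draw((.597,.032,.045),.056,(0,160,0))
draw((.597,.032,.0877),.024,(255,0,255)); draw((.597,.032,.1327),.029,(255,0,255))
cv2.imwrite("pics/ov4.png",im[:,:450,::-1])
```

```text
(no output)
```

View pics/ov4.png

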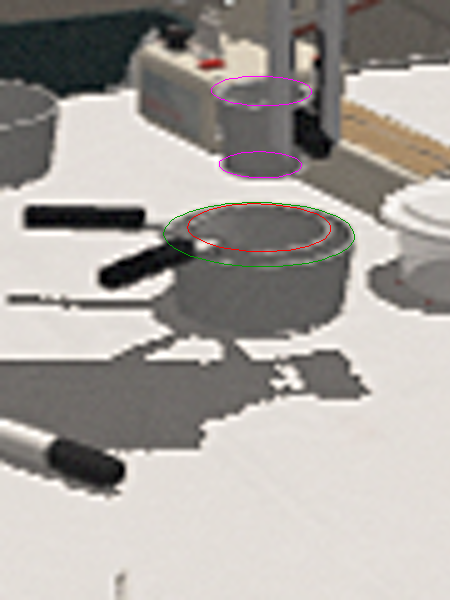

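The drawn circles agree within about 2 mm with the hanging pan and the nest's rims, and the pan is level. Lowering it now.

step_arm:
  moves:
    - [[-1, 0.01, 0, 0.2, 0], [-1, 0.01, 0, 0.4, 0], [-1, 0.01, 0, 0.55, 0], [-1, 0.01, 0, 0.7, 0], [-1, 0.01, 0, 0.8, 0], [-1, 0.01, 0, 0.9, 0], [-1, 0.01, 0, 0.95, 0], [-1, 0.01, 0, 0.95, 0]]

```text
time_s: 10.65
tcp_pos: [0.5806, -0.0586, 0.0478]
tool_rot: [[0.198, 0.98, -0.0], [0.98, -0.198, -0.0], [-0.0, -0.0, -1.0]]
contact_force: [0.3, 0.2, -2.0]
width: 0.0144
```

Run:
```python
from h import *
p,d=eyes.grab_frame("side"); cv2.imwrite(f"pics/side5.png",cv2.resize(p[200:320,280:440],None,fx=5,fy=5,interpolation=2)[:,:,::-1])
s=env.get_state(); print(s["time_s"],s["tcp_pos"],s["width"],s["contact_force"],s["torque"])
```

```text
10.7 [ 0.58074455 -0.05860778  0.04799015] 0.014812187573953492 [-0.00733133 -0.57951906 -1.64099777] [-0.26865144  0.11995213  0.05082365]
```

View pics/side5.png

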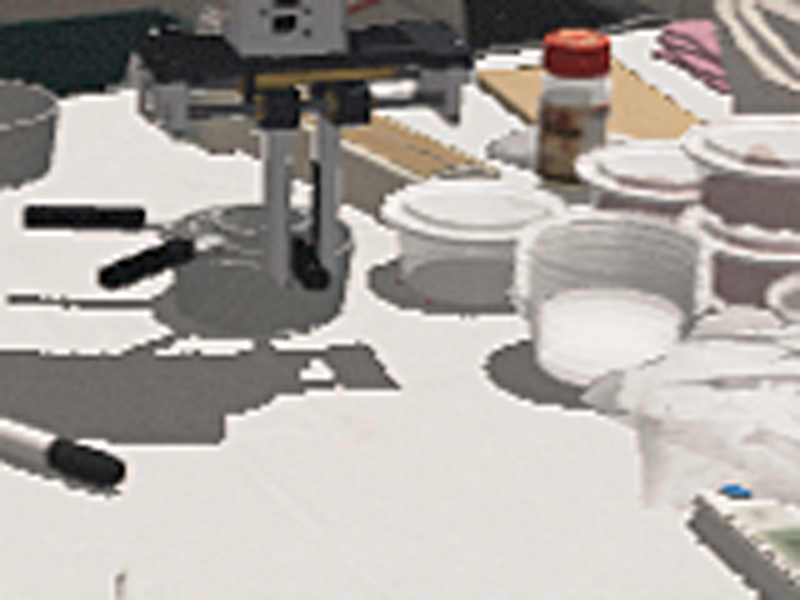

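In the mouth, no contact force. Last few millimetres.

step_arm:
  moves:
    - [[-1, 0, 0, 0.02, 0], [-1, 0, 0, 0.035, 0], [-1, 0, 0, 0.05, 0], [-1, 0, 0, 0.05, 0]]

```text
time_s: 11.2
tcp_pos: [0.5808, -0.0588, 0.044]
tool_rot: [[0.198, 0.98, 0.0], [0.98, -0.198, -0.0], [-0.0, 0.0, -1.0]]
contact_force: [-0.5, -2.1, 2.9]
width: 0.0149
```

Contact (about 4-5 N change) at the expected height. Release and rise.

step_arm:
  moves:
    - [[-0.6, 0, 0, 0, 0], [-0.4, 0, 0, 0, 0], [-0.2, 0, 0, 0, 0], [-0.2, 0, 0, 0, 0]]

```text
time_s: 11.7
tcp_pos: [0.5807, -0.0585, 0.0439]
tool_rot: [[0.198, 0.98, -0.0], [0.98, -0.198, -0.0], [-0.0, -0.0, -1.0]]
contact_force: [-0.4, -0.2, -0.9]
width: 0.0373
```

step_arm:
  moves:
    - [[-0.2, 0, 0, -0.2, 0], [-0.2, 0, 0, -0.6, 0], [-0.2, 0, 0, -1, 0], [-0.2, 0, 0, -1, 0]]

```text
time_s: 12.2
tcp_pos: [0.582, -0.0588, 0.1267]
tool_rot: [[0.198, 0.98, 0.004], [0.98, -0.198, 0.0], [0.001, 0.004, -1.0]]
contact_force: [-0.4, -1.0, -0.3]
width: 0.0378
```

step_arm:
  moves:
    - [[-0.2, -0.5, 0, -0.5, 0], [-0.2, -1, 0, -0.8, 0], [-0.2, -1, 0, -0.8, 0]]

```text
time_s: 12.58
tcp_pos: [0.5645, -0.1403, 0.1898]
tool_rot: [[0.202, 0.979, 0.003], [0.979, -0.202, -0.0], [0.0, 0.003, -1.0]]
contact_force: [-0.1, 0.5, 0.4]
width: 0.0379
```

step_arm:
  moves:
    - [[-0.2, -0.5, -0.3, 0, 0], [-0.2, -1, -0.6, 0, 0], [-0.2, -1, -0.6, 0, 0]]

```text
time_s: 12.95
tcp_pos: [0.4998, -0.2075, 0.1877]
tool_rot: [[0.202, 0.979, -0.0], [0.979, -0.202, 0.001], [0.001, -0.001, -1.0]]
contact_force: [-0.1, 0.5, 0.4]
width: 0.0377
```

step_arm:
  moves:
    - [[-0.2, -0.5, -0.2, 0, 0], [-0.2, -1, -0.5, 0, 0], [-0.2, -1, -0.5, 0, 0]]

```text
time_s: 13.32
tcp_pos: [0.4454, -0.2776, 0.1878]
tool_rot: [[0.201, 0.98, -0.0], [0.98, -0.201, 0.0], [0.0, -0.0, -1.0]]
contact_force: [0.7, 0.5, 0.5]
width: 0.0375
```

Run:
```python
from h import *
for n in("top","side"):
    p,d=eyes.grab_frame(n); x,y=(230,140) if n=="top" else (280,200); cv2.imwrite(f"pics/{n}6.png",cv2.resize(p[y:y+120,x:x+160],None,fx=5,fy=5,interpolation=2)[:,:,::-1]); np.savez(n+"6.npz",p=p,d=d)
s=env.get_state(); print(s["time_s"],s["tcp_pos"],s["width"],s["contact_force"])
```

```text
13.425 [ 0.44769244 -0.27547289  0.18763253] 0.037660193584208294 [0.97734172 0.4018244  0.03465644]
```

View pics/top6.png

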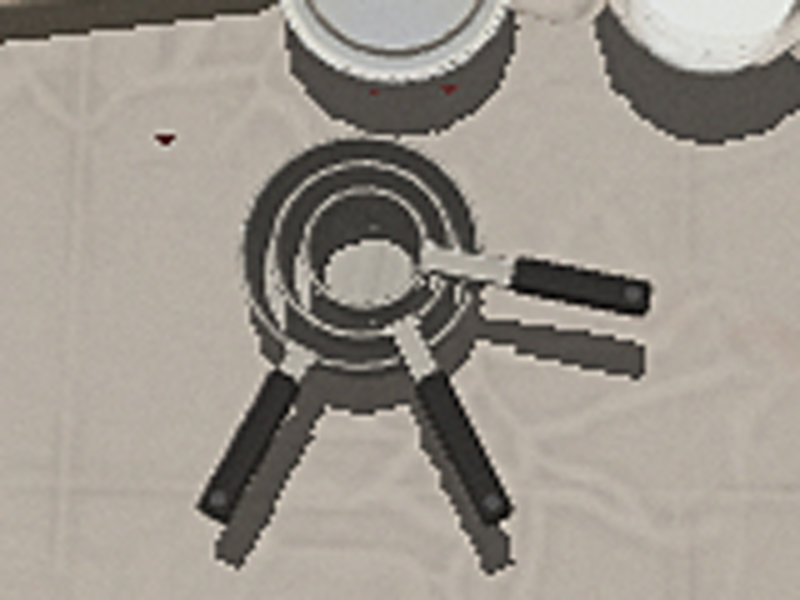

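View pics/side6.png

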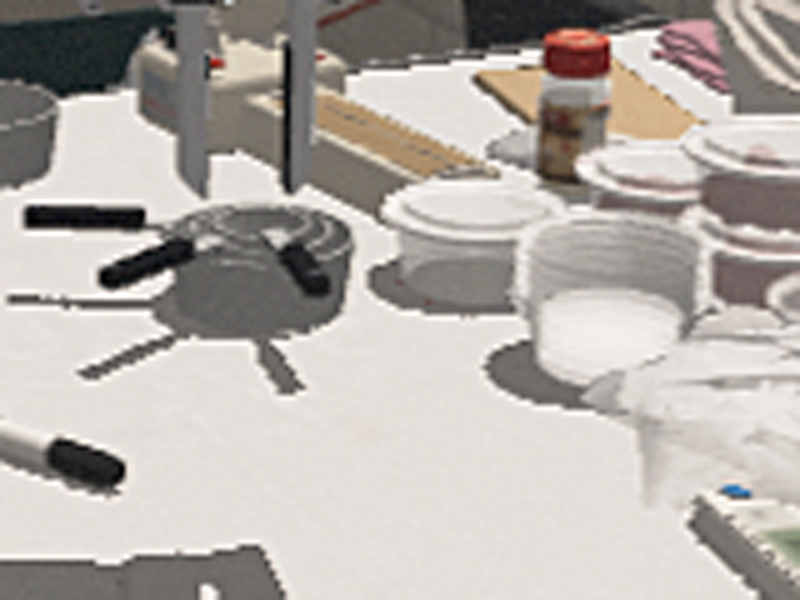

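Both views show the small pan concentric in the nest. Its grip at (515..650, 285) carries on the fan, and nothing else has shifted. One numeric check before handing in.

Run:
```python
from h import *
f=np.load("top6.npz");f0=np.load("top0.npz");P=cloud("top",f["d"])
from scipy.optimize import least_squares
Q0=P[165:215,275:330].reshape(-1,3);c0=np.array([.597,.032])
for nm,lo,hi,r in(("small",.022,.0325,.0275),("middle",.036,.046,.0405),("large",.049,.061,.0545)):
    rr=np.hypot(*(Q0[:,:2]-c0).T);Q=Q0[(rr>lo)&(rr<hi)&(Q0[:,2]>.038)&(Q0[:,2]<.06)]
    s=least_squares(lambda t:np.hypot(Q[:,0]-t[0],Q[:,1]-t[1])-t[2],[*c0,r],loss="soft_l1",f_scale=.002).x
    A=np.c_[Q[:,:2]-s[:2],np.ones(len(Q))];pl=least_squares(lambda k:A@k-Q[:,2],[0,0,.05],loss="soft_l1",f_scale=.002).x
    print(nm,s.round(4),"rim z",pl[2].round(4),"tilt deg",np.degrees(pl[:2]).round(1),len(Q))
a=f["p"][185:290,130:200].astype(int);b=f0["p"][185:290,130:200].astype(int);print("other pan diff px",(abs(a-b).max(2)>40).sum())
g=f["p"].max(2)
for nm,b,z,c in (("small",(331,190,364,206),.065,(.597,.032)),("middle",(310,212,335,246),.061,(.597,.032)),("large",(266,212,292,248),.057,(.597,.033))):
    x0,y0,x1,y1=b;q=np.argwhere(g[y0:y1,x0:x1]<50)[:,::-1]+[x0,y0];W=np.array([ray("top",u,v,z)[:2] for u,v in q]);m=np.median(W,0)-c;print(nm,np.degrees(np.arctan2(m[1],m[0])).round(1),np.hypot(*m).round(3))
s=env.get_state();print(s["time_s"],abs(s["joint_vel"]).max() if hasattr(s["joint_vel"],"max") else s["joint_vel"])
```

```text
small [0.5964 0.03   0.0267] rim z 0.0512 tilt deg [-3.4 -3.2] 186
middle [0.5968 0.0316 0.0399] rim z 0.0487 tilt deg [-3.  -2.5] 267
large [0.5972 0.0329 0.0541] rim z 0.046 tilt deg [-3.4 -1.7] 320
other pan diff px 0
small -101.3 0.099
middle -152.4 0.101
large 153.7 0.101
13.425 0.018136645607396352
```

```bash
python3 -c "
from plant import job_done
print(job_done())"
```

```text
the job is handed in; nothing more can be done
None
```

I gripped the small pan by its black handle, carried it over and set it inside the middle pan. I then backed the arm off and handed the job in at about 13.4 s of the 38 s allowed. The hand-in gives no verdict, so these are my last camera checks:

- **Position:** the small and middle pan centres are about 2 mm apart. The small pan's rim is 2.5 mm above the middle pan's (4 mm expected), so it is fully down.
- **Handle fan:** the large pan's handle points to +154°, the middle's to -152° and the small one's to -101°. That makes steps of about 54° and 51°, and the small handle lies over neither of the others.
- **Rest of the scene:** the nest's rim centres moved less than 1 mm. The other large pan shows no changed pixels.
- **Level (the one check that disagreed):** my rim-plane fit gave all three pans in the nest a similar tilt of 4 to 5°, even though the nested pair never moved. I take that as a depth bias. The small pan differs from the middle one by less than 1°.

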